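# Test a returned two-notch lever control

### The arm

A 6-joint arm with a two-finger parallel gripper is mounted at the origin on the work surface. World frame = base frame: x ahead of the robot, y to its left, z up, the work surface at z = 0. Lengths are in m, angles in rad, forces in N, time in s.
With the tool pointing down it reaches from about 0.275 to 0.875 m from the base axis. Payload 12.5 kg.
Tool frame: the origin (TCP) lies at the very end of the fingers, on their centre line; the grasp point (between the pads) lies 19 mm behind it (ctrl.pinch_z is the distance from the TCP to the grasp point, in m); z points along the fingers, y is the line along which they close (so a half turn about z gives the same grasp; the last joint's range is limited). The gripper opens to 85 mm and grips with 20 to 120 N. Pads are 22 mm wide; open, the fingers measure 114 mm over their backs; the gripper's body (76 mm by 85 mm) begins 54 mm behind the grasp point. The pads swing forward as they close: fully open they stand 13 mm farther back than shut.
Start: joints at [1.133, 0.351, 1.652, -0, 1.139, -0.085], TCP at [0.19, 0.516, 0.231] pointing down, gripper open.
Joint ranges: [-2.75, 2.75], [-0.79, 2.1], [0.01, 2.65], [-1.57, 4.71], [0.07, 3.14], [-2.87, 2.87]. Speed limits (rad/s): [2.22, 2.22, 2.79, 3.14, 3.14, 3.14].

### API

Orientations are given as a unit quaternion [x, y, z, w].
In Python, from bench import ctrl, optics gives the robot as it stands. The module is installed in compiled form; this text tells all that it offers.
- The arm moves only by the shell command python3 -m pendant 'ROWS' [FORCE]. ROWS is text: rows parted by semicolons, each of 7 numbers parted by spaces: the shift along the world's x, y, z in mm, then the turn, a rotation vector about the world's x, y, z in rad, then the opening, from 0 (shut) to 1 (fully open). In form: tx ty tz wx wy wz hand; .... A call has 1 to 12 rows; each row shifts and turns the commanded pose from where the row before left it; what a row does not reach is not made up. A row lasts 1/12 s, in which the tool goes at most 41.7 mm and 7.16 degrees, less where a joint would pass 70% of its speed; a pose out of reach is approached as far as the arm can. A call with a gripper value outside its range is refused whole. The fingers move at their own pace and stop on an object; FORCE is the grip in N (left out, the last holds). Time passes only in rows, so rows that do not move let the fingers close. It gives the time, the measured TCP pose, the force, the opening and the grip force at its end, in the units of the state.
- ctrl.read_state(): the state, without advancing time (a new reading comes with each control period).
- optics.capture(name): name is "scene" or "top" or "wrist"; returns the picture (420x560x3 uint8, red, green, blue); there is no depth.
- optics.calibration(name): a dict with "camera_matrix" (3x3 intrinsics, pixels), "cam_to_world" (4x4, takes a point from camera to world coordinates). Camera axes: x right, y up, looking along -z (the intrinsics and any distortion apply to the point x, -y, -z); pixel columns grow to the right and rows downward; lengths in m; the calibration is good to about 2 mm. A picture is of the moment at which its call begins: read the wrist's pose just before it. calibration takes no time and is no camera call; for the wrist camera it gives the pose at the moment of the call.
- ctrl.job_done(): hands the job in; it is judged then, once.
The state is a dict: "t": time; "q": joint angles; "qd": joint speeds; "joint_efforts": joint torques, N m; "ee_pos": TCP position; "tcp_rot": TCP orientation; "contact_force": force on the tool from outside, world axes, zero at the start; "ft_torque": the same for the moment, N m; "gripper_width": opening from 0.0 (shut) to 1.0 (fully open); "finger_force": force on a finger pad.
Only numpy, scipy, OpenCV 4.12 (cv2) and the standard library are available. Lean on these libraries where they do the work, as an engineer would, in place of code of your own. Each camera call takes 0.05 s, during which the arm holds its last target. There are 200 camera calls.

### The job

At the parts counter, test the returned control that has the red knob: with a fingertip, push its lever from the off stop past the first notch all the way to the second, far stop, so that it stays there; then press the green button on the small grey box to log the test, and take the hand away. Only push and press: do not pinch the red knob or pull it up, do not press the button before the lever is home, and leave the black-knobbed control and everything lying about where they are.

Things in the scene. Friction and masses are not known exactly. Their poses are not given: they have to be found in the camera images.
- red_control: grey box of the control with the RED knob (the one to test), 170 x 130 x 45 mm (x, y, z), fixed. Origin: centre of its underside. A flat steel lever turns about an upright pin 45 mm from the centre towards the box's +x. On the dark top plate a white curve joins three dots under the lever's rest places: white (off), yellow (first notch), green (second stop)
- red_lever (a joint): red lever's angle, rad: 0 = off stop (starts here), 0.5 = first notch, 1.0 = second stop (hard end). Grows anticlockwise seen from above; the lever points from the pin to 2.64 + value in the box's frame. Sprung detents: about 4 N at the knob takes it over humps at 0.25 and 0.75; past a hump it is drawn on to the next rest place, short of it, back
- red_pivot (a point): centre of the red control's pivot pin, on the top face of the lever, 62 mm above the counter
- red_knob: the red knob, an upright cylinder 22 mm in diameter and 34 mm tall. It stands on the free end of the lever, 100 mm from the pin. Origin at the centre of its underside, on the lever's top face, 62 mm above the counter; top of the knob at 96 mm
- red_knob_lift (a joint): how far the red knob is pulled up off its lever, m: 0 = down, where a light spring (about 2 N) keeps it; at most 0.012. It must stay down
- black_control: grey box of the other control, with the BLACK knob, 170 x 130 x 45 mm (x, y, z), fixed. Origin: centre of its underside. A flat steel lever turns about an upright pin 45 mm from the centre towards the box's +x. On the dark top plate a white curve joins three dots under the lever's rest places: white (off), yellow (first notch), green (second stop). Same make as the red one; leave it alone
- black_lever (a joint): angle of the black-knobbed lever, rad, same meaning as red_lever. It starts at its first notch (0.5) and must stay there
- black_knob: the black knob, same size and origin as the red one
- logger: small grey plastic box 64 x 64 x 35 mm, fixed to the counter, with the green button on top. Origin at the centre of its underside
- log_button (a joint): travel of the green push button on the grey box, m: 0 = up, 0.006 = fully down; it counts as pressed beyond 0.004, takes about 5 N to push fully down and springs back by itself
- log_button_top (a point): centre of the top face of the green button, 28 mm in diameter, about 57 mm above the counter when up; it is pressed straight down
- carton: bystander, loose, to be left alone: small cardboard carton with a white paper band, 70 x 50 x 35 mm
- bearing: bystander, loose, to be left alone: steel bearing ring, 48 mm across, 16 mm high, lying flat
- screwdriver: bystander, loose, to be left alone: screwdriver lying flat
- tape_roll: bystander, loose, to be left alone: roll of brown packing tape lying flat, 96 mm across, 24 mm high
- pin_jar: bystander, loose, to be left alone: small clear jar with a blue cap, 48 mm across, 65 mm tall
- oil_can: bystander, loose, to be left alone: yellow plastic bottle with a red cap, 52 mm across, 130 mm tall
Things that resemble listed ones, but are neither listed nor needed, are in the scene too. What is shaped like the red_control but orange or purple is not meant.

How it is judged:
On the way, in this order (a step that is already met when the one before it is completed fails the run):
1. the red lever rests at its second stop (value of joint red_lever above 0.94 rad), for 0.3 s.
2. then the green button is pressed (value of joint log_button above 0.004 m), for 0.03 s.
3. and let up again (value of joint log_button below 0.002 m), for 0.1 s.
At the end, for the whole second after the job is handed in: The red lever rests at its second stop (joint above 0.94 rad of 1.0), knob down (within 3 mm), the green button has been pressed after that and is up again (below 2 mm), the black lever is still at its first notch (0.4 to 0.6 rad), and every loose bystander is within 15 mm of where it was (value of joint red_lever above 0.94 rad and velocity of joint red_lever between -0.05 and 0.05 rad/s and value of joint red_knob_lift below 0.003 m and value of joint log_button below 0.002 m and value of joint black_lever between 0.4 and 0.6 rad and distance of each of carton, bearing, screwdriver, tape_roll, pin_jar, oil_can from where it was at the start of the episode below 0.015 m); the robot touches nothing.
It fails at once if the green button is pressed before the red lever is at its second stop (value of joint log_button above 0.004 m and value of joint red_lever below 0.9 rad).
It fails at once if the red knob is pulled up (value of joint red_knob_lift above 0.005 m).
It fails at once if the red knob is pinched between the fingers (horizontal distance between the grasp point and red_knob below 0.01 m and z of the grasp point in the frame of red_knob below 0.046 m and contact force between the fingers and red_knob above 15 N).
It fails at once if the black lever is moved from its notch (value of joint black_lever below 0.35 rad or value of joint black_lever above 0.65 rad).
It fails at once if a bystander is moved or lifted (distance of any of carton, bearing, screwdriver, tape_roll, pin_jar, oil_can from where it was at the start of the episode above 0.02 m).
It also fails if it takes over 48 s, if anything falls off the work surface, if the arm or the gripper's body presses on something with over 40 N, if the wrist force passes 120 N, or if a joint passes its speed limit or range.

## Working session

There is one attempt and no reset: what is moved stays moved. The work goes in short steps, Python scripts to look and compute and a shell command to move; the robot and the scene stay as the last step left them, time stands still between calls to the robot, and variables do not carry over. Pictures are saved under pics/ and viewed, at most 10 in all, crops included, and the job is handed in when it is done.

```bash
mkdir -p pics; python3 - <<'E'
from bench import ctrl, optics
import cv2
for n in ("top","scene"):
    cv2.imwrite(f"pics/{n}0.png",optics.capture(n)[:,:,::-1])
    c=optics.calibration(n);print(n,c["camera_matrix"],c["cam_to_world"],c.keys())
s=ctrl.read_state();print(s["t"],s["ee_pos"],s["tcp_rot"],s["gripper_width"])
E
```

```text
top [[456.73234785   0.         284.16540547]
 [  0.         456.73234785 210.58514344]
 [  0.           0.           1.        ]] [[ 0.02562413  0.98100251 -0.1922953   0.27426185]
 [-0.99966768  0.02460359 -0.00769355 -0.09234226]
 [-0.00281624  0.19242854  0.98130695  1.22954189]
 [ 0.          0.          0.          1.        ]] dict_keys(['camera_matrix', 'cam_to_world'])
scene [[380.77818805   0.         282.42556363]
 [  0.         380.77818805 206.31989545]
 [  0.           0.           1.        ]] [[-0.6808015  -0.59963389  0.42065249  0.84265446]
 [ 0.73244324 -0.55260005  0.39769346  0.24261912]
 [-0.00601789  0.57885438  0.81540873  0.80598279]
 [ 0.          0.          0.          1.        ]] dict_keys(['camera_matrix', 'cam_to_world'])
0.1 [0.18989204 0.51587542 0.23081667] [ 1.75489029e-01  9.84481255e-01 -4.89316041e-04 -1.38968710e-04] 0.9978304504829013
```

View pics/top0.png

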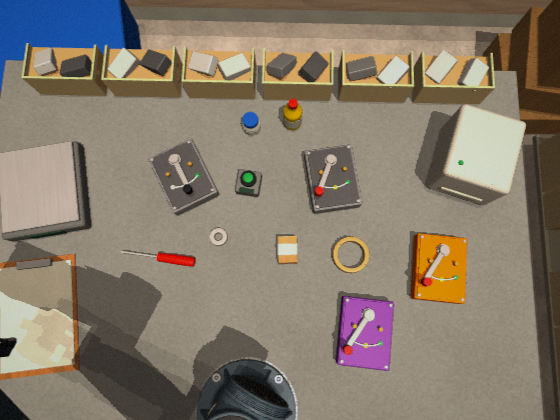

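View pics/scene0.png

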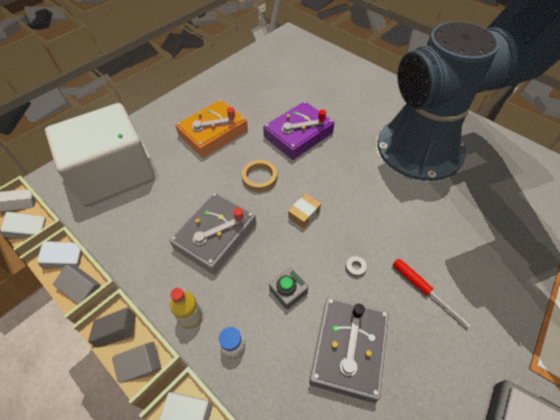

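Top view: the grey red-knob control is at about (332,178) with its knob at (320,190). The logger button is at (248,178) and the black control at (183,177). Next I measure by colour masks in both views.

```bash
cat > h.py <<'E'
import numpy as np, cv2
from bench import ctrl, optics
def ray(n,u,v,c=None):
    c=c or optics.calibration(n);K=c["camera_matrix"];T=c["cam_to_world"]
    d=T[:3,:3]@np.array([(u-K[0,2])/K[0,0],-(v-K[1,2])/K[1,1],-1]);return T[:3,3],d
def plane(n,u,v,z,c=None):
    o,d=ray(n,u,v,c);return o+d*(z-o[2])/d[2]
def tri(a,b):
    A=[];y=[]
    for o,d in (a,b):
        d=d/np.linalg.norm(d);P=np.eye(3)-np.outer(d,d);A.append(P);y.append(P@o)
    return np.linalg.lstsq(np.vstack(A),np.hstack(y),rcond=None)[0]
def blobs(img,box,lo,hi,amin=4):
    x0,y0,x1,y1=box;h=cv2.cvtColor(np.ascontiguousarray(img[y0:y1,x0:x1]),cv2.COLOR_RGB2HSV)
    m=cv2.inRange(h,np.array(lo),np.array(hi))
    n,l,s,c=cv2.connectedComponentsWithStats(m)
    return [(int(s[i,4]),*(np.round(c[i]+[x0,y0],1)),*(s[i,:4]+[x0,y0,0,0])) for i in range(1,n) if s[i,4]>=amin]
E
python3 - <<'E'
from h import *
R={"top":(300,140,365,215),"scene":(165,190,260,275)};L={"top":(230,162,268,200),"scene":(265,262,312,310)}
for n in R:
    im=cv2.cvtColor(cv2.imread(f"pics/{n}0.png"),cv2.COLOR_BGR2RGB)
    for nm,b,lo,hi in (("red",R[n],(0,150,90),(6,255,255)),("yel",R[n],(15,120,90),(35,255,255)),("grn",R[n],(45,100,80),(80,255,255)),("white",R[n],(0,0,165),(180,60,255)),("btn",L[n],(45,120,60),(85,255,255))):
        B=blobs(im,b,lo,hi);print(n,nm,[tuple(map(float,x)) for x in B])
        z={"red":.08,"btn":.055,"white":.062}.get(nm,.046)
        print("   ",[plane(n,x[1],x[2],z).round(4).tolist() for x in B])
a=cv2.imread("pics/top0.png")[140:215,230:365];b=cv2.imread("pics/scene0.png")[190:310,165:315]
a=cv2.resize(a,(780,433),interpolation=3);cv2.imwrite("pics/c1.png",a)
E
```

```text
top red [(69.0, 318.8, 190.7, 315.0, 186.0, 9.0, 11.0)]
    [[0.5542, -0.1715, 0.08]]
top yel [(15.0, 344.3, 168.3, 342.0, 167.0, 5.0, 4.0), (18.0, 320.4, 171.9, 318.0, 170.0, 5.0, 5.0), (6.0, 334.5, 185.5, 333.0, 185.0, 4.0, 2.0), (7.0, 334.7, 188.4, 333.0, 188.0, 4.0, 2.0)]
    [[0.6261, -0.2417, 0.046], [0.6144, -0.1776, 0.046], [0.5777, -0.2156, 0.046], [0.5698, -0.2162, 0.046]]
top grn [(13.0, 347.8, 181.3, 346.0, 180.0, 4.0, 4.0)]
    [[0.5902, -0.2511, 0.046]]
top white [(5.0, 348.8, 146.4, 348.0, 146.0, 3.0, 2.0), (4.0, 308.5, 152.5, 308.0, 152.0, 2.0, 2.0), (192.0, 327.5, 169.6, 319.0, 155.0, 18.0, 33.0), (13.0, 342.4, 184.4, 337.0, 182.0, 11.0, 5.0), (7.0, 358.3, 200.4, 357.0, 200.0, 4.0, 2.0), (8.0, 316.8, 206.2, 315.0, 205.0, 4.0, 3.0)]
    [[0.6825, -0.2517, 0.062], [0.6627, -0.1441, 0.062], [0.6166, -0.1952, 0.062], [0.5771, -0.2347, 0.062], [0.535, -0.2763, 0.062], [0.5168, -0.168, 0.062]]
top btn [(92.0, 247.5, 177.2, 242.0, 172.0, 11.0, 11.0)]
    [[0.5924, 0.0167, 0.055]]
scene red [(67.0, 237.8, 212.5, 234.0, 208.0, 8.0, 12.0)]
    [[0.5509, -0.1754, 0.08]]
scene y
[... 1649 characters left out ...]
.2591, 0.062], [0.4811, -0.1873, 0.062], [0.5091, -0.1875, 0.062], [0.4979, -0.1793, 0.062], [0.5861, -0.228, 0.062], [0.5261, -0.1625, 0.062], [0.6164, -0.1935, 0.062], [0.7006, -0.2603, 0.062], [0.6902, -0.2448, 0.062], [0.7093, -0.2458, 0.062], [0.5948, -0.0819, 0.062], [0.6719, -0.1377, 0.062], [0.7218, -0.1854, 0.062], [0.7369, -0.1968, 0.062], [0.6069, -0.0603, 0.062], [0.7221, -0.1712, 0.062], [0.6571, -0.0908, 0.062], [0.7396, -0.1762, 0.062], [0.734, -0.1705, 0.062], [0.7203, -0.1567, 0.062], [0.7134, -0.1451, 0.062], [0.6334, -0.0527, 0.062], [0.7126, -0.1356, 0.062], [0.6732, -0.0943, 0.062]]
scene btn [(137.0, 286.0, 282.8, 280.0, 277.0, 13.0, 13.0)]
    [[0.5955, 0.0171, 0.055]]
```

View pics/c1.png

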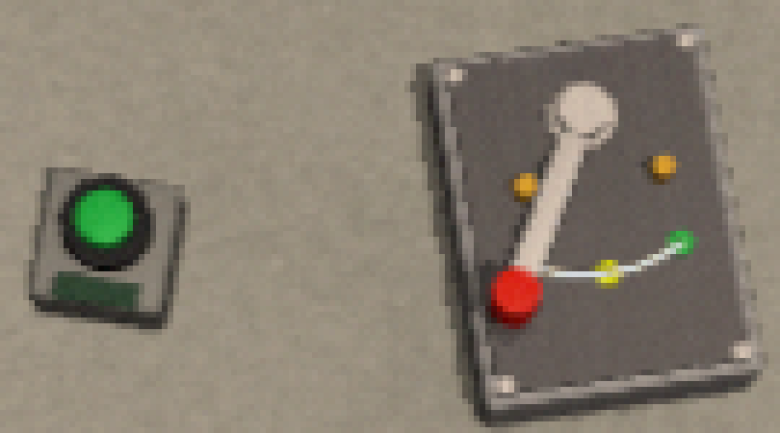

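The crop shows the pivot at about crop (585,110), i.e. full pixel (331.3,159). The knob is at the off stop. Yellow and green dots lie to the right (towards -y), with the two brass posts limiting the lever. The button top is at crop (104,216).

```bash
python3 - <<'E'
from h import *
P=plane("top",331.3,159,.062)
print("pivot",P)
c=[plane("top",u,v,.046) for u,v in((308.5,152.5),(348.8,146.4),(316.8,206.2),(358.3,200.4))]
d=c[0]-c[2]+c[1]-c[3];yaw=np.arctan2(d[1],d[0]);ctr=sum(c)/4
print("ctr",ctr,"yaw",yaw,"pivot from box",ctr[:2]+.045*np.array([np.cos(yaw),np.sin(yaw)]), "sides",np.linalg.norm(c[0]-c[2]),np.linalg.norm(c[0]-c[1]))
k=tri(ray("top",318.8,190.7),ray("scene",237.8,212.5));print("knob",k,"len",np.linalg.norm((k-P)[:2]),"ang",np.arctan2(*(k-P)[1::-1])-yaw)
print("btn",tri(ray("top",247.7,177.3),ray("scene",286,282.8)))
for n,u,v in(("yel",334.6,187),("grn",347.8,181.3)):
    q=plane("top",u,v,.046);print(n,np.linalg.norm((q-P)[:2]),(np.arctan2(*(q-P)[1::-1])-yaw)%6.283)
for a in(0,.25,.5,.75,1):
    t=yaw+2.64+a;print(a,P[:2]+.1*np.array([np.cos(t),np.sin(t)]),"push dir",-np.sin(t),np.cos(t))
E
```

```text
pivot [ 0.64614986 -0.2050904   0.062     ]
ctr [ 0.60373039 -0.21165474  0.046     ] yaw 0.1638338027421633 pivot from box [ 0.6481278  -0.20431516] sides 0.1498685794705629 0.11089283017084217
knob [ 0.55305968 -0.17154272  0.08595672] len 0.09895063512614151 ang 2.6318684317382384
btn [0.59371858 0.0161179  0.05032931]
yel 0.07331435531107508 3.1252842143963746
grn 0.07242090704301275 3.66555335384277
0 [ 0.55179989 -0.17195306] push dir -0.33137340257927866 -0.9434996916072794
0.25 [ 0.54653469 -0.19632577] push dir -0.08764624672452304 -0.9961516628682121
0.5 [ 0.54746309 -0.22124343] push dir 0.16153032824386612 -0.9868677485141709
0.75 [ 0.55452734 -0.24515677] push dir 0.4006637297614824 -0.9162251773737817
1 [ 0.56728824 -0.26657898] push dir 0.6148858011457684 -0.7886161623688209
```

```bash
python3 -m pendant '19 -32 0 0 0 0 0;19 -32 0 0 0 0 0;19 -32 0 0 0 0 0;19 -32 0 0 0 0 0;19 -32 0 0 0 0 0;19 -32 0 0 0 0 0;19 -32 0 0 0 0 0;19 -32 0 0 0 0 0;19 -32 0 0 0 0 0;19 -32 0 0 0 0 0'; python3 -m pendant '19 -32 0 0 0 0 0;19 -32 0 0 0 0 0;19 -32 0 0 0 0 0;19 -32 0 0 0 0 0;19 -32 0 0 0 0 0;19 -32 0 0 0 0 0;19 -32 0 0 0 0 0;19 -32 0 0 0 0 0;19 -32 0 0 0 0 0;19 -32 0 0 0 0 0;0 0 0 0 0 0 0;0 0 0 0 0 0 0'
```

```text
t: 0.93
ee_pos: [0.3804, 0.1944, 0.2313]
tcp_rot: [0.175, 0.984, -0.0, -0.0]
contact_force: [1.2, 0.1, -0.8]
gripper_width: -0.0
finger_force: 0.0
t: 1.93
ee_pos: [0.5701, -0.1252, 0.2304]
tcp_rot: [0.177, 0.984, 0.0, -0.001]
contact_force: [0.6, 1.6, -0.0]
gripper_width: 0.002
finger_force: 0.0
```

```bash
python3 -m pendant '0 0 -40 0 0 0 0;0 0 -40 0 0 0 0;0 0 -30 0 0 0 0;0 0 -25 0 0 0 0;0 0 -15 0 0 0 0;0 0 -8 0 0 0 0;0 0 0 0 0 0 0;0 0 0 0 0 0 0'; python3 - <<'E'
from h import *
a=optics.capture("wrist");b=optics.capture("top")
cv2.imwrite("pics/w1.png",np.vstack([cv2.resize(a,(373,280)),cv2.resize(b[120:240,260:420],(373,280),interpolation=3)])[:,:,::-1])
E
```

```text
t: 2.6
ee_pos: [0.5701, -0.1234, 0.074]
tcp_rot: [0.175, 0.985, 0.0, 0.0]
contact_force: [-0.2, 0.9, -0.3]
gripper_width: -0.005
finger_force: 0.0
```

View pics/w1.png

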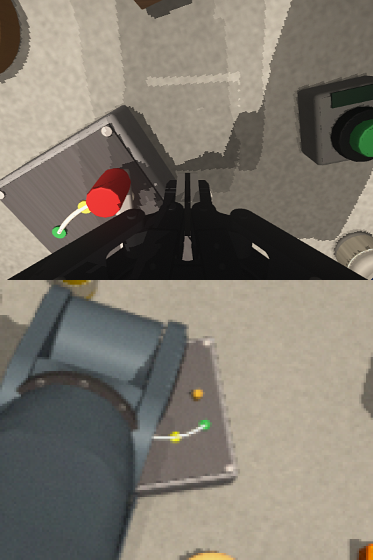

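Wrist view: the shut fingers stand just beside the red knob (105,195), on the side away from the green dot. Now I approach until contact.

```bash
python3 -m pendant '-3.3 -9.4 0 0 0 0 0;-3.3 -9.4 0 0 0 0 0;0 0 0 0 0 0 0;0 0 0 0 0 0 0'; for i in 1 2; do python3 -m pendant '-1 -3 0 0 0 0 0;0 0 0 0 0 0 0;0 0 0 0 0 0 0'; done
```

```text
t: 3.03
ee_pos: [0.5632, -0.1436, 0.0736]
tcp_rot: [0.176, 0.984, -0.0, 0.0]
contact_force: [-0.3, -0.0, -0.4]
gripper_width: 0.005
finger_force: 0.0
t: 3.28
ee_pos: [0.5624, -0.1457, 0.0733]
tcp_rot: [0.176, 0.984, 0.0, -0.0]
contact_force: [1.4, -0.0, 1.3]
gripper_width: -0.001
finger_force: 0.0
t: 3.53
ee_pos: [0.5614, -0.1487, 0.0733]
tcp_rot: [0.175, 0.984, 0.0, -0.0]
contact_force: [0.3, -0.4, -0.9]
gripper_width: -0.0
finger_force: 0.2
```

```bash
for i in 1 2 3; do python3 -m pendant '-0.7 -2 0 0 0 0 0;0 0 0 0 0 0 0;0 0 0 0 0 0 0' | grep -E 'ee_pos|contact'; done
```

```text
ee_pos: [0.5606, -0.1504, 0.0732]
contact_force: [0.1, 3.4, -0.5]
ee_pos: [0.5598, -0.1525, 0.0732]
contact_force: [-0.7, 4.6, -0.6]
ee_pos: [0.5591, -0.1546, 0.0732]
contact_force: [-1.1, 4.2, -0.6]
```

Contact came at TCP y≈-0.1495, so the TCP trails the knob centre by 24 mm. Next I compute arc rows for the push, turning the tool along with the lever.

```bash
python3 - <<'E'
from h import *
P=np.array([.647,-.2048]);y0=.164+2.64
f=lambda a:P+.1*np.array([np.cos(y0+a),np.sin(y0+a)])-.024*np.array([-np.sin(y0+a),np.cos(y0+a)])
s=ctrl.read_state();p=s["ee_pos"][:2]
print(p,f(0),f(.05))
for a in np.arange(.13,1.06,.08):
    print(round(a,2),f(a).round(4),((f(a)-p)*1e3).round(1)); p=f(a)
E
```

```text
[ 0.55911037 -0.15458909] [ 0.56059372 -0.14903303] [ 0.55791452 -0.15342123]
0.13 [ 0.5541 -0.1607] [-5.  -6.1]
0.21 [ 0.5509 -0.1683] [-3.2 -7.6]
0.29 [ 0.5483 -0.1761] [-2.6 -7.8]
0.37 [ 0.5463 -0.1841] [-2. -8.]
0.45 [ 0.5449 -0.1922] [-1.3 -8.1]
0.53 [ 0.5443 -0.2004] [-0.7 -8.2]
0.61 [ 0.5442 -0.2086] [-0.  -8.2]
0.69 [ 0.5449 -0.2168] [ 0.6 -8.2]
0.77 [ 0.5461 -0.2249] [ 1.3 -8.1]
0.85 [ 0.5481 -0.2329] [ 1.9 -8. ]
0.93 [ 0.5506 -0.2407] [ 2.6 -7.8]
1.01 [ 0.5538 -0.2483] [ 3.2 -7.6]
```

```bash
python3 -m pendant '-5 -6 0 0 0 0.1 0;-3.2 -7.6 0 0 0 0.1 0;-2.6 -7.8 0 0 0 0.08 0;-2 -8 0 0 0 0.08 0;-1.3 -8 0 0 0 0.08 0;-0.7 -8.2 0 0 0 0.08 0;0 0 0 0 0 0 0;0 0 0 0 0 0 0'; python3 -m pendant '0 -8.2 0 0 0 0.08 0;0.6 -8.2 0 0 0 0.08 0;1.3 -8.1 0 0 0 0.08 0;1.9 -8 0 0 0 0.08 0;2.6 -7.8 0 0 0 0.08 0;0 0 0 0 0 0 0;0 0 0 0 0 0 0'
```

```text
t: 4.95
ee_pos: [0.5445, -0.2004, 0.0733]
tcp_rot: [-0.082, 0.997, -0.0, 0.0]
contact_force: [0.2, 4.1, 0.9]
gripper_width: 0.001
finger_force: 1.7
t: 5.53
ee_pos: [0.551, -0.2405, 0.0733]
tcp_rot: [-0.278, 0.961, -0.0, 0.0]
contact_force: [0.1, -0.4, 0.7]
gripper_width: -0.002
finger_force: 0.0
```

```bash
for i in 1 2 3; do python3 -m pendant '1.3 -2.6 0 0 0 0.03 0;0 0 0 0 0 0 0;0 0 0 0 0 0 0' | grep -E 'ee_pos|contact'; done
```

```text
ee_pos: [0.5522, -0.2427, 0.0733]
contact_force: [-0.2, -0.1, -0.8]
ee_pos: [0.5534, -0.2455, 0.0733]
contact_force: [0.3, 0.4, -0.7]
ee_pos: [0.554, -0.2472, 0.073]
contact_force: [-2.8, 5.6, 3.2]
```

Firm contact at the hard end, where expected. I back off along the push line, raise the hand and check.

```bash
python3 -m pendant '0 0 0 0 0 0 0;0 0 0 0 0 0 0;-6 8 0 0 0 0 0;-12 15 0 0 0 0 0;-12 15 0 0 0 0 0;0 0 30 0 0 0 0;0 0 40 0 0 0 0;0 30 30 0 0 0 0;0 38 0 0 0 0 0;0 38 0 0 0 0 0;0 38 0 0 0 0 0;0 0 0 0 0 0 0'; python3 - <<'E'
from h import *
b=optics.capture("top");a=optics.capture("scene")
B=blobs(b,(300,140,375,215),(0,150,90),(6,255,255));A=blobs(a,(165,185,260,275),(0,150,90),(6,255,255));print(A,B)
P=np.array([.647,-.2048])
for y in A:
  for x in B:
    k=tri(ray("top",x[1],x[2]),ray("scene",y[1],y[2]));print(k,np.linalg.norm(k[:2]-P),(np.arctan2(*(k[:2]-P)[::-1])-.164-2.64)%6.2832)
print("btn",blobs(a,(255,255,320,315),(45,120,60),(85,255,255)))
cv2.imwrite("pics/s2.png",np.hstack([cv2.resize(b[130:220,220:380],(400,225),interpolation=3),cv2.resize(a[180:320,160:409],(400,225),interpolation=3)])[:,:,::-1])
E
```

```text
t: 7.28
ee_pos: [0.5238, -0.0615, 0.1729]
tcp_rot: [-0.324, 0.946, 0.001, 0.0]
contact_force: [0.3, -0.5, 0.6]
gripper_width: -0.001
finger_force: 0.0
[(44, np.float64(205.2), np.float64(193.4), np.int64(202), np.int64(190), np.int64(8), np.int64(8))] [(66, np.float64(355.3), np.float64(185.5), np.int64(351), np.int64(181), np.int64(9), np.int64(10))]
[ 0.56883694 -0.26550163  0.08966451] 0.09896540968746816 0.9979178171774414
btn [(143, np.float64(286.1), np.float64(282.9), np.int64(280), np.int64(277), np.int64(13), np.int64(13))]
```

View pics/s2.png

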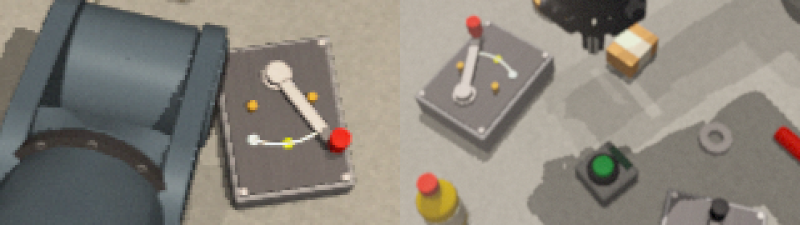

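The lever is at 0.998 rad at the green dot with the knob down, and the hand is clear. Now to the button at (0.594, 0.0165).

```bash
python3 -m pendant '23 26 0 0 0 0 0;24 26 0 0 0 0 0;23 26 0 0 0 0 0;0 0 -30 0 0 0 0;0 0 -30 0 0 0 0;0 0 -25 0 0 0 0;0 0 -15 0 0 0 0;0 0 -8 0 0 0 0;0 0 0 0 0 0 0;0 0 0 0 0 0 0'; for i in 1 2 3; do python3 -m pendant '0 0 -2 0 0 0 0;0 0 0 0 0 0 0;0 0 0 0 0 0 0' | grep -E 'ee_pos|contact'; done
```

```text
t: 8.22
ee_pos: [0.5951, 0.0104, 0.0652]
tcp_rot: [-0.322, 0.947, -0.0, 0.0]
contact_force: [0.5, -1.4, 1.0]
gripper_width: 0.0
finger_force: 0.0
ee_pos: [0.5953, 0.011, 0.0636]
contact_force: [0.2, 0.5, 0.6]
ee_pos: [0.5948, 0.0111, 0.0608]
contact_force: [-0.2, 0.4, -0.3]
ee_pos: [0.5947, 0.0111, 0.0586]
contact_force: [-0.6, 0.1, 0.3]
```

```bash
python3 -m pendant '-1 5 0 0 0 0 0;0 0 0 0 0 0 0' | grep ee_pos; for i in 1 2 3; do python3 -m pendant '0 0 -2 0 0 0 0;0 0 0 0 0 0 0;0 0 0 0 0 0 0' | grep -E 'ee_pos|contact'; done
```

```text
ee_pos: [0.5936, 0.0168, 0.0587]
ee_pos: [0.5939, 0.0162, 0.0568]
contact_force: [-0.2, 1.4, 1.5]
ee_pos: [0.5939, 0.0161, 0.0548]
contact_force: [0.1, 2.1, 3.1]
ee_pos: [0.5939, 0.0161, 0.0528]
contact_force: [0.0, 1.3, 3.5]
```

```bash
for i in 1 2 3; do python3 -m pendant '0 0 -1.2 0 0 0 0;0 0 0 0 0 0 0;0 0 0 0 0 0 0' | grep -E 'ee_pos|contact'; done
```

```text
ee_pos: [0.594, 0.0161, 0.0517]
contact_force: [1.0, 0.9, 4.4]
ee_pos: [0.594, 0.0161, 0.051]
contact_force: [-2.2, 1.4, 11.0]
ee_pos: [0.5941, 0.0161, 0.0508]
contact_force: [-6.6, 1.3, 21.8]
```

Bottomed out: the force jumped to 22 N at 6 mm of travel. I release the button and retreat.

```bash
python3 -m pendant '0 0 10 0 0 0 0;0 0 25 0 0 0 0;0 0 40 0 0 0 0;0 0 40 0 0 0 0;0 0 40 0 0 0 0;-25 0 20 0 0 0 0;-35 0 0 0 0 0 0;-35 0 0 0 0 0 0;-35 0 0 0 0 0 0;-25 0 0 0 0 0 0;0 0 0 0 0 0 0;0 0 0 0 0 0 0'; python3 - <<'E'
from h import *
b=optics.capture("top");a=optics.capture("scene")
cv2.imwrite("pics/end.png",np.hstack([b[60:400,100:400],a[100:400,160:500][:, :].copy() if 0 else cv2.resize(a,(453,340))])[:,:,::-1])
for n,r in(("top",b),("scene",a)):
    o=cv2.cvtColor(cv2.imread(f"pics/{n}0.png"),cv2.COLOR_BGR2RGB)
    print(n,blobs(r,(165,185,260,275) if n=="scene" else (300,140,375,215),(0,150,90),(6,255,255)),blobs(r,(255,255,320,315),(45,120,60),(85,255,255)) if n=="scene" else "")
E
```

```text
t: 11.63
ee_pos: [0.4382, 0.016, 0.2243]
tcp_rot: [-0.323, 0.947, -0.0, 0.0]
contact_force: [0.5, -0.9, -0.4]
gripper_width: -0.002
finger_force: 0.0
top [(65, np.float64(355.4), np.float64(185.5), np.int64(352), np.int64(181), np.int64(8), np.int64(10))] 
scene [(44, np.float64(205.2), np.float64(193.4), np.int64(202), np.int64(190), np.int64(8), np.int64(8))] [(137, np.float64(286.0), np.float64(282.8), np.int64(280), np.int64(277), np.int64(13), np.int64(13))]
```

View pics/end.png

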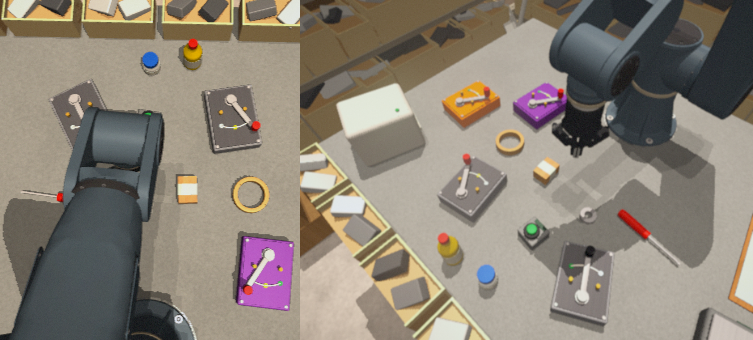

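The red lever is still at the second stop, the button is back up, the bystanders and black lever look unmoved, and the hand is clear.

```bash
python3 -c "
from bench import ctrl;print(ctrl.job_done())"
```

```text
the job is handed in; nothing more can be done
None
```

I pushed the red lever to its second stop (measured at 0.998 rad), then pressed the green button fully and let it up; the last pictures showed the black control and bystanders unmoved and the hand clear, and I handed the job in at about 12 s (no verdict was returned).

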